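# Eject a coin roll and trap it in the chute

### The arm

A 6-joint arm with a two-finger parallel gripper is mounted at the origin on a cart in front of the work surface, level with it; the furniture and walls round the work are solid. World frame = base frame: x ahead of the robot, y to its left, z up, the work surface at z = 0. Lengths are in m, angles in degrees, forces in N, time in s.
With the tool pointing down it reaches from about 0.4 to 0.825 m from the base axis. Payload 7 kg.
Tool frame: the origin (TCP) lies on the centre line of the jaws, within the pads' length; the fingertips stand r.tip_reach ahead of it and the grasp point (between the pads) is the TCP (r.tip_reach is the distance from the TCP to the fingertips, in m); z points along the fingers, y is the line along which they close (so a half turn about z gives the same grasp; the last joint's range is limited). The gripper opens to 88 mm and grips with 3 to 60 N. Pads are 19 mm wide; open, the fingers measure 130 mm over their backs; the gripper's body (78 mm by 193 mm) begins 47 mm behind the grasp point.
Start: joints at [-60.556, 20.546, 0.682, 0, -70.136, -16.507], TCP at [0.151, -0.658, 0.246] pointing down, gripper open.
Joint ranges: [-176.03, 176.03], [-82.01, 121.73], [-58.28, 71.71], [-173.87, 95.51], [-174.79, -0.11], [-173.66, 173.66]. Speed limits (degrees/s): [136.94, 136.94, 172.46, 180, 180, 180].

### API

Orientations are given as [roll, pitch, yaw] about the fixed x, y, z axes, in that order (R = Rz(yaw) Ry(pitch) Rx(roll)).
In Python, from plant import sensors, cams, r gives the robot as it stands.
- The arm moves only by the tool drive_tool, never from a script. Its argument "rows" is a list of rows, each an object of numbers: "fingers": the gripper's target within -1 to 1 (fully open at 1, half-way at 0, shut at -1); "x", "y", "z": the shift along the tool's x, y, z in m; "spin": the turn about the tool's z in rad. A call has 1 to 10 rows; each row is the pose to reach, as a shift and turn from the pose commanded when the call began, along the tool's axes at that moment; what a row does not reach only later rows make up. A row lasts 1/8 s, in which the tool goes at most 62.5 mm and 10.7 degrees, less where a joint would pass 70% of its speed; a pose out of reach is approached as far as the arm can. A call with a gripper value outside its range is refused whole. The fingers move at their own pace and stop on an object; "newtons" is the grip in N (left out, the last holds). Time passes only in rows, so rows that repeat a pose let the fingers close. It gives the time, the measured TCP pose, the force, the opening and the grip force at its end, in the units of the state.
- sensors.get_state(): the state, without advancing time (a new reading comes with each control period).
- cams.capture(name): name is "scene" or "top"; returns a dict with "pixels" (420x560x3 uint8, red, green, blue), "intrinsics" (3x3 intrinsics, pixels), "eye" and "orientation" of the camera in the world. Camera axes: x right, y up, looking along -z (the intrinsics and any distortion apply to the point x, -y, -z); pixel columns grow to the right and rows downward; lengths in m; the calibration is good to about 2 mm. A picture is of the moment at which its call begins. There is no depth.
- r.close_job(): hands the job in; it is judged then, once.
The state is a dict: "time_s": time; "joints": joint angles; "qd": joint speeds; "joint_torque": joint torques, N m; "tcp_pos": TCP position; "eef_rot": TCP orientation; "contact_force": force on the tool from outside, world axes, zero at the start; "moment": the same for the moment, N m; "gripper_width": finger opening in m; "gripper_force": force on a finger pad.
Only numpy, scipy, OpenCV 4.12 (cv2) and the standard library are available. Lean on these libraries where they do the work, as an engineer would, in place of code of your own. Each camera call takes 0.05 s, during which the arm holds its last target. There are 200 camera calls.

### The job

Press down the eject key of the coin-roll dispenser with one finger so that the paper coin roll pops over the ridge into the sloping chute, and with the other finger, already standing across the chute, stop the roll before it rolls out of the open lower end. Do not grasp or lift the roll and leave the things around it alone; the program finishes while the finger is still holding the roll back, at rest in the chute.

Things in the scene. Friction and masses are not known exactly. Their poses are not given: they have to be found in the camera images.
- dispenser: White sheet-metal coin-roll dispenser fixed to the worktop, 190 (x) x 100 (y) x 80 mm high. Origin on the worktop under the resting roll. Own x points uphill along the chute, from its open lower end to the eject key; y across; z up. Key, roll and chute share the centre line y = 0. Two fingers in line along x, about 68 mm apart inside, middle near x = 0, reach key and chute at once.
- key_top (a point): Middle of the flat upper face of the black eject key, behind the axle: at dispenser x = +43 mm and 48 mm above the worktop when up; moves with the key. The face is 38 mm along x (+24 to +62 mm) and 44 mm wide.
- eject_key (a joint): Travel of the eject key straight down, m: 0 = up (rest), 0.010 = fully down (rigid stop). A spring lifts it again: about 1.5 N starts it, 5 N brings it fully down, wherever on its face it is pressed. It is linked to a steel paddle hanging from the axle behind the roll, which pushes the roll forward; the roll goes over the ridge when the key is about 7 mm down.
- axle (a point): Middle of the steel axle (6 mm thick) that crosses the chute above and behind the resting roll, dispenser x = +14 mm, 72 mm above the worktop. Side cheeks 80 mm high hold it, outside the chute's width, at x = -13 to +27 mm.
- ridge (a point): Middle of the ridge, dispenser x = -6 mm, 40 mm above the worktop. Behind it is the pocket of the roll; in front the open-topped chute slopes down at 9 degrees. It is 80 mm wide between side walls 6 mm thick that stand about 14 mm above its floor.
- lane_stop (a point): Point on the chute floor on its centre line, at dispenser x = -45 mm, about 34 mm above the worktop: a fair place for the stopping finger, with its tip 2 to 10 mm above the floor. A finger whose roll-side face is at x = -25 to -75 mm stops the roll past the ridge.
- lane_end (a point): Middle of the open lower end of the chute floor, dispenser x = -120 mm, 22 mm above the worktop. A roll that is not stopped gets here about half a second after passing the ridge and rolls off.
- roll_center (a point): Centre of the paper coin roll, a cylinder 21 mm in diameter and 72 mm long lying across the chute (along dispenser y), 0.12 kg more or less; rests in the pocket with its centre about 49 mm above the worktop. The axes turn with it as it rolls.
- stapler: Bystander: black desk stapler 36 x 140 x 48 mm on the worktop on the dispenser's -y side; origin under its middle. Farther right, from y = -0.13 m on and x = 0.44 m on, stands the fixed till: a cash drawer 106 mm high with a screen on it up to 0.37 m high; swing the arm past in front of it (x about 0.4 m).
- glue_stick: Bystander: glue stick standing upright, 23 mm across, 88 mm high, on the dispenser's +y side; origin under its middle.
- spare_roll: Bystander: another coin roll, 21 x 74 x 21 mm, lying on the worktop behind the dispenser; not the one to work with. Origin under its middle.
Not all that is in view belongs to the job. What is shaped like the part that bears roll_center but grey is not meant.

How it is judged:
By the outcome, as a careful person would: the job done as asked, in the order asked, and still so for the second after the job is handed in, while the arm keeps its last pose, push and grip.
It also fails if it takes over 29 s, if anything falls off the work surface, if the arm or the gripper's body presses on something with over 40 N, if the wrist force passes 120 N, or if a joint passes its speed limit or range.

## Working session

There is one attempt and no reset: what is moved stays moved. The work goes in short steps, Python scripts to look and compute and a tool call to move; the robot and the scene stay as the last step left them, time stands still between calls to the robot, and variables do not carry over. Pictures are saved under pics/ and viewed, at most 10 in all, crops included, and the job is handed in when it is done.

Besides the shell and the picture viewer there is one more tool, called as a command line: name --argument value ..., lists and objects as JSON in quotes. drive_tool: Moves the arm, as the interface text tells. Its arguments: {"type":"object","properties":{"rows":{"type":"array"},"newtons":{"type":"number"}},"required":["rows"]}

```bash
mkdir -p pics; python3 - <<'E'
from plant import sensors,cams,r
import cv2,numpy as np,pickle
s=sensors.get_state();print({k:np.round(v,3) for k,v in s.items()},r.tip_reach)
for n in("scene","top"):
    c=cams.capture(n);pickle.dump(c,open(n+'.pkl','wb'))
    print(n,c["intrinsics"],c["eye"],c["orientation"],[k for k in c])
    cv2.imwrite(f'pics/{n}0.png',c["pixels"][:,:,::-1])
E
```

```text
{'time_s': np.float64(0.0), 'joints': array([-6.0555e+01,  2.0588e+01,  6.3400e-01, -1.9000e-02, -7.0136e+01,
       -1.6506e+01]), 'qd': array([ 0.091, -0.113, -0.032,  0.041, -0.035,  0.07 ]), 'joint_torque': array([ 1.0000e-03, -5.8272e+01,  2.9306e+01,  6.9970e+00,  7.0000e-03,
       -0.0000e+00]), 'tcp_pos': array([ 0.151, -0.657,  0.245]), 'eef_rot': array([ 1.79908e+02, -8.00000e-03, -1.67068e+02]), 'contact_force': array([-0.606, -0.356,  0.193]), 'moment': array([0.015, 0.034, 0.042]), 'gripper_force': np.float64(0.0), 'gripper_width': np.float64(0.088)} 0.019
scene [[447.72154515   0.         287.92727142]
 [  0.         447.72154515 198.40171937]
 [  0.           0.           1.        ]] [ 0.84067526 -0.18890865  0.8171091 ] [30.73325314  0.78831684 38.08120049] ['pixels', 'intrinsics', 'eye', 'orientation']
top [[486.13775587   0.         279.11088077]
 [  0.         486.13775587 207.60982865]
 [  0.           0.           1.        ]] [0.39129842 0.1514576  0.96455744] [ 12.07356195  -0.22059685 -86.43637983] ['pixels', 'intrinsics', 'eye', 'orientation']
```

View pics/top0.png

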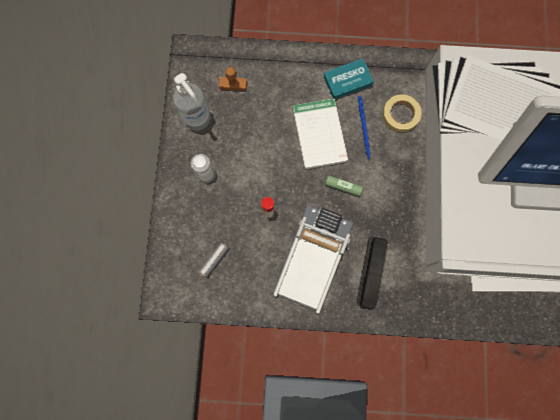

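View pics/scene0.png

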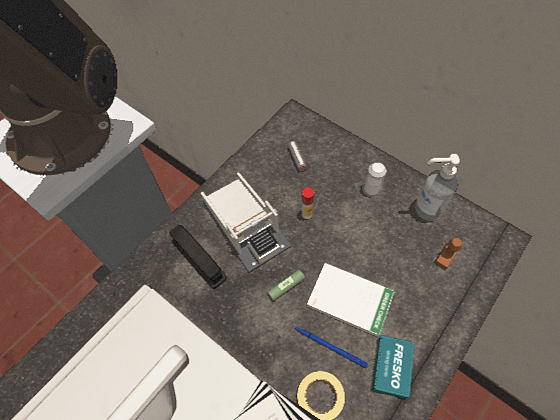

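The top view shows the dispenser from about (328,215) to (300,300). There are three roll-like things in it: the brown roll in the dispenser pocket (320,239), a green one behind the dispenser (344,186), which is spare_roll, and a grey one lying loose (213,260), which is the decoy. The brown one in the pocket fits roll_center. I'll confirm that in an enlarged crop.

```bash
cat > h.py <<'E'
import pickle,numpy as np,cv2
from scipy.spatial.transform import Rotation as R
def ray(c,uv):
    K=c["intrinsics"];d=np.linalg.inv(K)@[uv[0],uv[1],1];d=np.array([d[0],-d[1],-d[2]])
    return np.array(c["eye"]),R.from_euler('xyz',c["orientation"],degrees=True).as_matrix()@d
def onz(c,uv,z):
    e,d=ray(c,uv);return e+d*(z-e[2])/d[2]
def proj(c,p):
    q=R.from_euler('xyz',c["orientation"],degrees=True).as_matrix().T@(np.array(p)-c["eye"])
    u=c["intrinsics"]@[q[0],-q[1],-q[2]];return u[:2]/u[2]
def two(c1,a,c2,b):
    e,d=ray(c1,a);f,g=ray(c2,b);t=np.linalg.lstsq(np.c_[d,-g],f-e,rcond=None)[0]
    p,q=e+t[0]*d,f+t[1]*g;return (p+q)/2,np.linalg.norm(p-q)
E
python3 - <<'E'
from h import *
ims=[]
for n,(x,y) in(("top",(260,195)),("scene",(195,165))):
    c=pickle.load(open(n+'.pkl','rb'));im=c["pixels"][y:y+120,x:x+100,::-1]
    ims.append(cv2.resize(im,None,fx=4,fy=4,interpolation=cv2.INTER_CUBIC))
cv2.imwrite('pics/crop.png',np.hstack(ims))
E
```

```text
(no output)
```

View pics/crop.png

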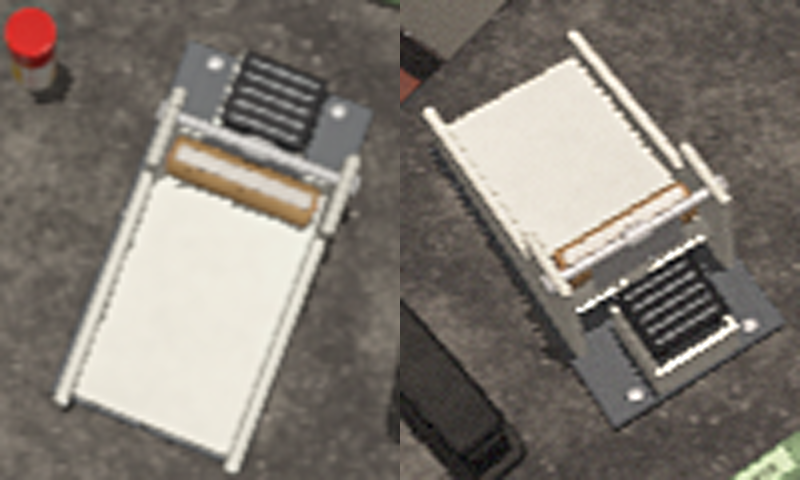

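The crop confirms it: the brown paper roll with a white label lies in the pocket under the axle, at top (321,240). The key is at top (329,220) and scene (264,242). The lower chute end is near top (298,302).

```bash
python3 - <<'E'
from h import *
T=pickle.load(open('top.pkl','rb'));S=pickle.load(open('scene.pkl','rb'))
tp=lambda a,b:(a/4+260-.4,b/4+195-.4); sp=lambda a,b:((a-400)/4+195-.4,b/4+165-.4)
im=T["pixels"].astype(int); hsv=cv2.cvtColor(T["pixels"],cv2.COLOR_RGB2HSV)
m=np.zeros(im.shape[:2],np.uint8);m[203:234,313:343]=1
k=((im.max(2)<60)&(m>0)).astype(np.uint8)
k=cv2.morphologyEx(k,cv2.MORPH_CLOSE,np.ones((5,5)))
c=max(cv2.findContours(k,0,2)[0],key=cv2.contourArea);kr=cv2.minAreaRect(c);print('key rect',kr)
m[:]=0;m[225:256,295:347]=1
b=((hsv[:,:,0]<22)&(hsv[:,:,1]>80)&(hsv[:,:,2]>80)&(m>0)).astype(np.uint8)
b=cv2.morphologyEx(b,cv2.MORPH_CLOSE,np.ones((7,7)))
c=max(cv2.findContours(b,0,2)[0],key=cv2.contourArea);rr=cv2.minAreaRect(c);print('roll rect',rr)
key=onz(T,kr[0],.048);roll=onz(T,rr[0],.055)
print('key',key,'roll',roll)
bx=cv2.boxPoints(rr);P=[onz(T,p,.049)for p in bx];print('roll sides mm',[round(1e3*np.linalg.norm(P[i]-P[(i+1)%4])) for i in range(4)])
e=np.array([onz(T,tp(75,398),.022),onz(T,tp(228,458),.022)]);end=e.mean(0);print('end',end,'w',np.linalg.norm(e[0]-e[1]))
a=np.array([two(T,tp(165,110),S,sp(722,187))[0],two(T,tp(355,180),S,sp(552,284))[0]]);print('axle',a,a.mean(0))
print('key two view',two(T,kr[0],S,sp(675,307)))
# long walls direction: top z of walls outer
for nm,(p,q) in dict(end_key=(end,key),end_roll=(end,roll)).items():
    d=p-q;print(nm,np.hypot(d[0],d[1]),np.degrees(np.arctan2(-d[1],-d[0])))
d=a[0]-a[1];print('axle dir x',np.degrees(np.arctan2(d[1],d[0]))-90)
P=np.array(bx);l=max([(np.linalg.norm(P[i]-P[i-1]),i) for i in range(4)])[1]
d=onz(T,P[l],.055)-onz(T,P[l-1],.055);print('roll dir',np.degrees(np.arctan2(d[1],d[0]))%180-90)
for q,z in(((220,195),.0),):print('')
E
```

```text
key rect ((328.62066650390625, 220.44827270507812), (21.91204833984375, 19.312314987182617), 21.801406860351562)
roll rect ((320.10345458984375, 239.74139404296875), (38.624629974365234, 10.584633827209473), 21.801410675048828)
key [0.5680389  0.06378514 0.048     ] roll [0.52867422 0.0789898  0.055     ]
roll sides mm [20, 73, 20, 73]
end [0.41230769 0.11420156 0.022     ] w 0.07785500782487745
axle [[0.55713369 0.11725859 0.06984469]
 [0.52895164 0.02793364 0.07420716]] [0.54304266 0.07259611 0.07202592]
key two view (array([0.5694214 , 0.06345131, 0.04186791]), np.float64(0.0006440153960533539))
end_key 0.1636888076969384 -17.938839100845307
end_roll 0.12157729633714354 -16.83547611896706
axle dir x -17.51049985593413
roll dir -18.558423852252588
```

Two independent views agree:
- **Axle height:** 72.0 mm measured, 72 mm given.
- **Key to chute end:** 163.7 mm measured, about 163 mm given.
- **Roll:** 73 × 20 mm measured.

That puts the dispenser origin at about (0.5275, 0.077), with its x axis at -17.8°. I'll swing past the till first.

drive_tool --rows '[{"fingers": 0.64,"x": -0.033,"y": 0.04},{"fingers": 0.64,"x": -0.066,"y": 0.081},{"fingers": 0.64,"x": -0.098,"y": 0.121},{"fingers": 0.64,"x": -0.131,"y": 0.162},{"fingers": 0.64,"x": -0.164,"y": 0.202},{"fingers": 0.64,"x": -0.197,"y": 0.243},{"fingers": 0.64,"x": -0.23,"y": 0.283},{"fingers": 0.64,"x": -0.262,"y": 0.324},{"fingers": 0.64,"x": -0.295,"y": 0.364},{"fingers": 0.64,"x": -0.328,"y": 0.405}]'

```text
invalid input
```

drive_tool --rows '[{"fingers": 0.64,"x": -0.033,"y": 0.04,"z": 0,"spin": 0},{"fingers": 0.64,"x": -0.066,"y": 0.081,"z": 0,"spin": 0},{"fingers": 0.64,"x": -0.098,"y": 0.121,"z": 0,"spin": 0},{"fingers": 0.64,"x": -0.131,"y": 0.162,"z": 0,"spin": 0},{"fingers": 0.64,"x": -0.164,"y": 0.202,"z": 0,"spin": 0},{"fingers": 0.64,"x": -0.197,"y": 0.243,"z": 0,"spin": 0},{"fingers": 0.64,"x": -0.23,"y": 0.283,"z": 0,"spin": 0},{"fingers": 0.64,"x": -0.262,"y": 0.324,"z": 0,"spin": 0},{"fingers": 0.64,"x": -0.295,"y": 0.364,"z": 0,"spin": 0},{"fingers": 0.64,"x": -0.328,"y": 0.405,"z": 0,"spin": 0}]'

```text
time_s: 1.35
tcp_pos: [0.3804, -0.1881, 0.2456]
eef_rot: [180.0, 0.0, -167.1]
contact_force: [1.2, -0.5, 0.1]
gripper_width: 0.0717
gripper_force: 0.0
```

drive_tool --rows '[{"fingers": 0.64,"x": -0.02,"y": 0.025,"z": 0,"spin": 0},{"fingers": 0.64,"x": -0.045,"y": 0.055,"z": 0,"spin": 0},{"fingers": 0.64,"x": -0.07,"y": 0.085,"z": 0,"spin": 0},{"fingers": 0.64,"x": -0.095,"y": 0.115,"z": 0,"spin": -0.14},{"fingers": 0.64,"x": -0.12,"y": 0.14,"z": 0,"spin": -0.29},{"fingers": 0.64,"x": -0.145,"y": 0.165,"z": 0,"spin": -0.44},{"fingers": 0.64,"x": -0.165,"y": 0.19,"z": 0,"spin": -0.59},{"fingers": 0.64,"x": -0.18,"y": 0.21,"z": 0,"spin": -0.74},{"fingers": 0.64,"x": -0.19,"y": 0.22,"z": 0,"spin": -0.89},{"fingers": 0.64,"x": -0.199,"y": 0.228,"z": 0,"spin": -1.035}]'

```text
time_s: 2.6
tcp_pos: [0.523, 0.0777, 0.2451]
eef_rot: [180.0, -0.0, -107.5]
contact_force: [0.5, -0.3, 0.4]
gripper_width: 0.0716
gripper_force: 0.0
```

drive_tool --rows '[{"fingers": 0.64,"x": 0,"y": 0,"z": 0.04,"spin": 0},{"fingers": 0.64,"x": 0,"y": 0,"z": 0.08,"spin": 0},{"fingers": 0.64,"x": 0,"y": 0,"z": 0.11,"spin": 0},{"fingers": 0.64,"x": 0,"y": 0,"z": 0.135,"spin": 0},{"fingers": 0.64,"x": 0,"y": 0,"z": 0.15,"spin": 0},{"fingers": 0.64,"x": 0,"y": 0,"z": 0.16,"spin": 0},{"fingers": 0.64,"x": 0,"y": 0,"z": 0.162,"spin": 0}]'

```text
time_s: 3.48
tcp_pos: [0.523, 0.0771, 0.0834]
eef_rot: [180.0, -0.0, -107.8]
contact_force: [0.3, 0.7, 0.6]
gripper_width: 0.0718
gripper_force: 0.0
```

```bash
python3 - <<'E'
from plant import sensors,cams,r
from h import *
ims=[]
for n,(x,y) in(("top",(260,195)),("scene",(195,165))):
    c=cams.capture(n)
    ims.append(cv2.resize(c["pixels"][y:y+120,x:x+100,::-1],None,fx=4,fy=4,interpolation=cv2.INTER_CUBIC))
cv2.imwrite('pics/crop2.png',np.hstack(ims))
s=sensors.get_state();print({k:np.round(s[k],4) for k in("tcp_pos","eef_rot","contact_force","gripper_width")},r.tip_reach)
E
```

```text
{'tcp_pos': array([0.5233, 0.0772, 0.084 ]), 'eef_rot': array([-1.799712e+02,  2.370000e-02, -1.077577e+02]), 'contact_force': array([-0.333 , -0.4605, -0.0535]), 'gripper_width': np.float64(0.0716)} 0.019
```

View pics/crop2.png

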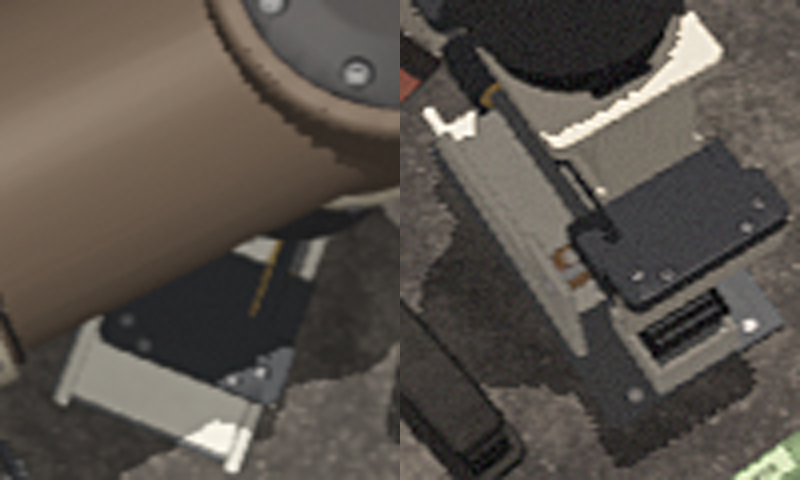

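The crop shows the gripper squarely over the dispenser, with the key at (685,325) and the roll end at (565,262), still in the pocket. Force is about zero. Now I'll press: key contact should come at about +16.5 mm and the roll should pop at about +23.5 mm.

drive_tool --rows '[{"fingers": 0.64,"x": 0,"y": 0,"z": 0.008,"spin": 0},{"fingers": 0.64,"x": 0,"y": 0,"z": 0.014,"spin": 0},{"fingers": 0.64,"x": 0,"y": 0,"z": 0.017,"spin": 0},{"fingers": 0.64,"x": 0,"y": 0,"z": 0.019,"spin": 0},{"fingers": 0.64,"x": 0,"y": 0,"z": 0.021,"spin": 0},{"fingers": 0.64,"x": 0,"y": 0,"z": 0.023,"spin": 0},{"fingers": 0.64,"x": 0,"y": 0,"z": 0.0245,"spin": 0},{"fingers": 0.64,"x": 0,"y": 0,"z": 0.0255,"spin": 0},{"fingers": 0.64,"x": 0,"y": 0,"z": 0.0255,"spin": 0},{"fingers": 0.64,"x": 0,"y": 0,"z": 0.0255,"spin": 0}]'

```text
time_s: 4.82
tcp_pos: [0.5228, 0.077, 0.058]
eef_rot: [180.0, -0.0, -107.8]
contact_force: [-3.9, 0.0, 3.9]
gripper_width: 0.0714
gripper_force: 2.2
```

```bash
python3 - <<'E'
from plant import sensors,cams,r
from h import *
ims=[]
for n,(x,y) in(("top",(260,195)),("scene",(195,165))):
    c=cams.capture(n);pickle.dump(c,open(n+'3.pkl','wb'))
    ims.append(cv2.resize(c["pixels"][y:y+120,x:x+100,::-1],None,fx=4,fy=4,interpolation=cv2.INTER_CUBIC))
cv2.imwrite('pics/crop3.png',np.hstack(ims))
F=[];Z=[]
for i in range(3):
    s=sensors.get_state();F.append(s["contact_force"]);Z.append(s["tcp_pos"][2]); cams.capture("top")
print(np.round(F,2),np.round(Z,4),s["gripper_force"])
E
```

```text
[[-3.26 -0.28  2.95]
 [-3.85 -0.32  5.15]
 [-4.22  0.3   3.89]] [0.0581 0.058  0.058 ] 2.216784804550116
```

View pics/crop3.png

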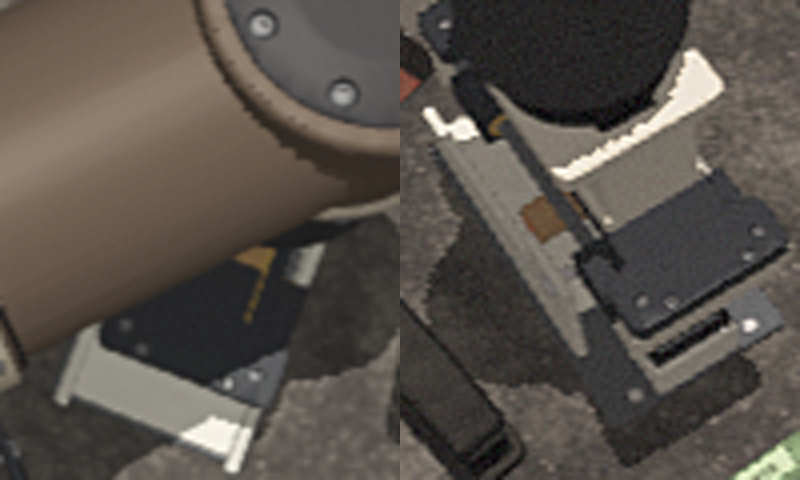

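```bash
python3 - <<'E'
from h import *
S=pickle.load(open('scene3.pkl','rb'));T=pickle.load(open('top3.pkl','rb'))
im=S["pixels"];hsv=cv2.cvtColor(im,cv2.COLOR_RGB2HSV)
b=((hsv[:,:,0]<20)&(hsv[:,:,1]>100)&(hsv[:,:,2]>60)).astype(np.uint8);b[:,:220]=0;b[:210]=0;b[228:]=0;b[:,245:]=0
ys,xs=np.nonzero(b);print('brown px',len(xs),xs.min(),xs.max(),ys.min(),ys.max(),xs.mean(),ys.mean())
print('ext u-v',(xs-ys).min(),(xs-ys).max(), 'u+v',(xs+ys).min(),(xs+ys).max())
a=np.radians(-17.8);u=np.array([np.cos(a),np.sin(a),0]);v=np.array([-u[1],u[0],0]);O=np.array([.5275,.077,0])
# near (-y) end disc: silhouettes for several x
for x in(-.012,-.018,-.024,-.030):
    zc=.0405+.0105-(-.006-x)*np.tan(np.radians(9))
    t=np.linspace(0,6.28,60)
    P=np.array([proj(S,O+u*(x+.0105*np.cos(q))-v*.036+np.array([0,0,zc+.0105*np.sin(q)])) for q in t])
    print(x,round(zc,4),'u',P[:,0].min().round(1),P[:,0].max().round(1),'v',P[:,1].min().round(1),P[:,1].max().round(1))
E
```

```text
brown px 72 226 239 213 224 230.81944444444446 219.05555555555554
ext u-v 6 24 u+v 443 457
-0.012 0.05 u 228.7 234.4 v 222.6 232.1
-0.018 0.0491 u 227.2 232.9 v 220.6 230.0
-0.024 0.0481 u 225.7 231.3 v 218.5 227.9
-0.03 0.0472 u 224.2 229.8 v 216.5 225.9
```

The roll is over the ridge and resting against the finger: its end is seen at scene (226–239, 213–224), which fits centre x ≈ -27 mm. The -4 N along world x may be friction on the key or the roll being squeezed. I'll ease the tool 2 mm downhill and see if it changes.

drive_tool --rows '[{"fingers": 0.64,"x": 0,"y": 0.001,"z": 0,"spin": 0},{"fingers": 0.64,"x": 0,"y": 0.002,"z": 0,"spin": 0},{"fingers": 0.64,"x": 0,"y": 0.002,"z": 0,"spin": 0},{"fingers": 0.64,"x": 0,"y": 0.002,"z": 0,"spin": 0}]'

```text
time_s: 5.58
tcp_pos: [0.5221, 0.0781, 0.0585]
eef_rot: [-179.9, 0.1, -107.7]
contact_force: [1.7, -0.9, 3.9]
gripper_width: 0.0719
gripper_force: 2.1
```

The horizontal force reversed, so it was only friction on the key and the roll isn't wedged. One last check that the roll is at rest.

```bash
python3 - <<'E'
from plant import sensors,cams,r
from h import *
for i in range(6):
    S=cams.capture("scene");hsv=cv2.cvtColor(S["pixels"],cv2.COLOR_RGB2HSV)
    b=((hsv[:,:,0]<20)&(hsv[:,:,1]>100)&(hsv[:,:,2]>60)).astype(np.uint8);b[:,:215]=0;b[:200]=0;b[240:]=0;b[:,245:]=0
    ys,xs=np.nonzero(b)
    if i%5==0: print(len(xs),xs.mean(),ys.mean(),xs.min(),ys.max(),sensors.get_state()["contact_force"].round(2))
cv2.imwrite('pics/crop4.png',cv2.resize(S["pixels"][165:285,195:295,::-1],None,fx=5,fy=5,interpolation=cv2.INTER_CUBIC))
E
```

```text
83 230.6867469879518 218.49397590361446 225 224 [ 2.22 -2.42  4.24]
80 230.525 218.5125 225 224 [2.85 0.88 4.53]
```

View pics/crop4.png

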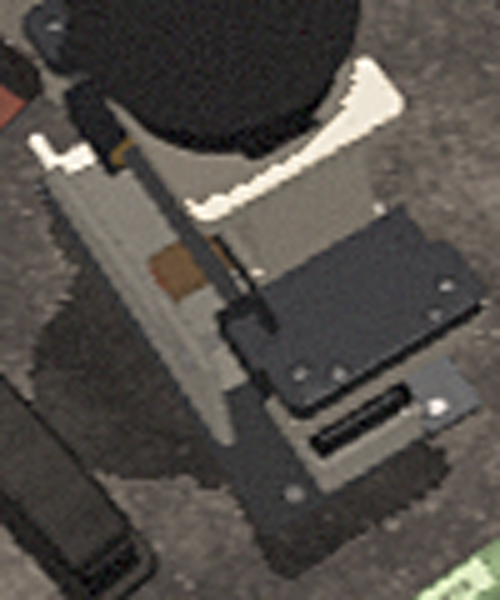

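The roll, at crop (178,270), lies still in the chute against the finger, with chute floor visible between it and the cheek. The key is down, so I'm handing the job in.

```bash
python3 -c "
from plant import r
print(r.close_job())"
```

```text
the job is handed in; nothing more can be done
None
```

I pressed the eject key down, the coin roll popped over the ridge, and the other finger stopped it; the last pictures show it at rest in the chute, held back by that finger, and the job is handed in.

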